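# Make up two reconstitution kits

### The arm

A 7-joint arm with a two-finger parallel gripper is mounted at the origin on a cart in front of the work surface, level with it; the furniture and walls round the work are solid. World frame = base frame: x ahead of the robot, y to its left, z up, the work surface at z = 0. Lengths are in m, angles in rad, forces in N, time in s.
With the tool pointing down it reaches from about 0.4 to 0.875 m from the base axis. Payload 6.5 kg.
Tool frame: the origin (TCP) lies midway between the tips of the shut fingers; the grasp point (between the pads) lies 19 mm behind it (manip.tcp_to_grasp is the distance from the TCP to the grasp point, in m); z points along the fingers, y is the line along which they close (so a half turn about z gives the same grasp; the last joint's range is limited). The gripper opens to 88 mm and grips with 3 to 60 N. Pads are 18 mm wide; open, the fingers measure 123 mm over their backs; the gripper's body (75 mm by 187 mm) begins 45 mm behind the grasp point.
Start: joints at [1.148, 0.536, -0.004, 1.538, 0.003, 1.067, -0.071], TCP at [0.227, -0.609, 0.239] pointing down, gripper open.
Joint ranges: [-2.7, 2.7], [-0.37, 2.16], [-1.27, 1.26], [0.24, 2.4], [-1.31, 4.45], [0.19, 1.91], [-2.76, 2.76]. Speed limits (rad/s): [2.39, 2.39, 3.14, 3.14, 3.14, 3.14, 3.14].

### API

Orientations are given as a 3x3 rotation matrix whose columns are the frame's x, y, z axes.
In Python, from station import manip, viewer gives the robot as it stands.
- The arm moves only by the tool play_rows, never from a script. Its argument "steps" is a list of rows, each an object with "travel": the shift along the tool's x, y, z in m, a list of three; "turn": the turn about the tool's z in degrees. In form: [{"travel": [x, y, z], "turn": turn}, ...]. A call has exactly 8 rows; each row is the pose to reach, as a shift and turn from the pose commanded when the call began, along the tool's axes at that moment; what a row does not reach only later rows make up. A row lasts 1/8 s, in which the tool goes at most 62.5 mm and 10.7 degrees, less where a joint would pass 70% of its speed; a pose out of reach is approached as far as the arm can. A call with a gripper value outside its range is refused whole. "fingers" is the opening, from 0 (shut) to 1 (fully open), set as the call begins (left out, the last holds). The fingers move at their own pace and stop on an object; "squeeze" is the grip in N (left out, the last holds). Time passes only in rows, so rows that repeat a pose let the fingers close, or fill a call up. It gives the time, the measured TCP pose, the force, the opening and the grip force at its end, in the units of the state.
- manip.get_state(): the state, without advancing time (a new reading comes with each control period).
- viewer.read_camera(name): name is "scene" or "top"; returns a dict with "image" (480x640x3 uint8, red, green, blue), "z_map" (480x640 float32, m along the optical axis (not along the pixel's ray), 0 where there is no reading), "K" (3x3 intrinsics, pixels), "camera_from_world" (4x4, takes a point from world to camera coordinates). Camera axes: x right, y up, looking along -z (the intrinsics and any distortion apply to the point x, -y, -z); pixel columns grow to the right and rows downward; lengths in m; the calibration is good to about 2 mm. A picture is of the moment at which its call begins.
- manip.close_job(): hands the job in; it is judged then, once.
Trained networks look in the newest picture that a camera, given by its name, has taken for a name from the list of things; names that differ only in an ending like _2 or _b are one class to them, and where a whole thing is asked for, a point or a joint stands for the part that bears it (a point fixed in the world has none). Each returns a list of dicts, best first, with "conf" (0 to 1); they miss things now and then, are a little off and sometimes report something else, mostly with a low value. They report only what shows in the picture. A call takes as long as a camera call. They do not tell look-alikes from the thing itself.
- viewer.look_for(query, camera): "location" ([column, row] in pixels, amid what is visible of it).
- viewer.silhouettes(query, camera): "region" (480x640 bool, what is visible of it) and "location" ([column, row] in pixels, amid what is visible of it).
- viewer.tip_of(query, camera): "location" ([column, row] in pixels: a listed point, or the origin of a listed thing).
The state is a dict: "time_s": time; "joint_pos": joint angles; "dq": joint speeds; "joint_torque": joint torques, N m; "tool_pos": TCP position; "ee_rot": TCP orientation; "contact_force": force on the tool from outside, world axes, zero at the start; "moment": the same for the moment, N m; "finger_gap": finger opening in m; "gripper_force": force on a finger pad.
Only numpy, scipy, OpenCV 4.12 (cv2) and the standard library are available. Lean on these libraries where they do the work, as an engineer would, in place of code of your own. Each camera call takes 0.05 s, during which the arm holds its last target. There are 200 camera calls.

### The job

Make up the two reconstitution kits in their moulded trays. The blue tray gets the white-capped vial and the amber dropper bottle, each upright in its own pocket (the vial in the smaller one, at the trough's closed end; the bottle in the larger), and the syringe with the orange needle cover; the grey tray gets the yellow-capped vial, upright in its pocket, and the syringe with the blue needle cover. Lay each syringe flat down in its trough about half way along, needle cover towards the closed end and plunger at the open end, without tipping any vial or bottle over, and leave the blue-capped vial where it stands.

Things in the scene. Friction and masses are not known exactly. Their poses are not given: they have to be found in the camera images.
- blue_tray: Blue moulded tray, 120x180 (y) x14 high, fixed; origin centre of underside, z up. Floor 4 up, recesses 10 deep. Syringe trough along y at x=-33, 36 wide: closed end y=+80, open end y=-90; syringe's middle goes at y=0. Finger scoop of floor height across it: |y|<24, x=-60 (edge, no wall) to +14. Vial pocket 44x44 at (25,+54). Bottle pocket 48x48 at (25,-54), mm.
- grey_tray: Grey moulded tray, 120x180 (y) x14 high, fixed; origin centre of underside, z up. Floor 4 up, recesses 10 deep. Syringe trough along y at x=-33, 36 wide: closed end y=+80, open end y=-90; syringe's middle goes at y=0. Finger scoop of floor height across it: |y|<24, x=-60 (edge, no wall) to +14. Vial pocket 44x44 at (25,+54). No bottle pocket: flat deck with a blank white card at (25,-54), mm.
- white_vial: small clear serum vial part filled with white powder, white screw cap, 22 mm diameter, 44 mm tall (glass body up to 33 mm, then the 18 to 22 mm wide cap), standing upright on the bench; origin at the centre of its underside, z up
- yellow_vial: small clear serum vial part filled with white powder, yellow screw cap, 22 mm diameter, 44 mm tall (glass body up to 33 mm, then the 18 to 22 mm wide cap), standing upright on the bench; origin at the centre of its underside, z up
- blue_vial: small clear serum vial part filled with white powder, blue screw cap, 22 mm diameter, 44 mm tall (glass body up to 33 mm, then the 18 to 22 mm wide cap), standing upright on the bench; origin at the centre of its underside, z up. It is not needed and stays where it is
- dropper_bottle: amber glass dropper bottle with a black pipette cap, 76 mm tall, body 29 mm diameter up to 45 mm, cap and teat narrower above; stands upright on the bench; origin at the centre of its underside, z up
- orange_syringe: 5 ml syringe lying flat on the bench, needle under an orange cover, 138 mm long (along its y), barrel 16 mm wide and 16 mm high; finger flange 30 mm wide; origin under the middle of its length, on the underside; its + y end is the needle cover, the other end the plunger
- blue_syringe: 5 ml syringe lying flat on the bench, needle under a blue cover, 138 mm long (along its y), barrel 16 mm wide and 16 mm high; finger flange 30 mm wide; origin under the middle of its length, on the underside; its + y end is the needle cover, the other end the plunger
There are look-alikes about, which are no part of the job. What is shaped like the white_vial but purple or red is not meant.

How it is judged:
By the outcome, as a careful person would: the job done as asked, in the order asked, and still so for the second after the job is handed in, with the robot touching nothing.
It also fails if it takes over 109 s, if anything falls off the work surface, if the arm or the gripper's body presses on something with over 40 N, if the wrist force passes 120 N, or if a joint passes its speed limit or range.

## Working session

There is one attempt and no reset: what is moved stays moved. The work goes in short steps, Python scripts to look and compute and a tool call to move; the robot and the scene stay as the last step left them, time stands still between calls to the robot, and variables do not carry over. Pictures are saved under pics/ and viewed, at most 14 in all, crops included, and the job is handed in when it is done.

Besides the shell and the picture viewer there is one more tool, called by a JSON object that holds its "op" and its "data". play_rows: Moves the arm, as the interface text tells. Its arguments: {"type":"object","properties":{"steps":{"type":"array","items":{"type":"object","properties":{"travel":{"type":"array","items":{"type":"number"}},"turn":{"type":"number"}}}},"fingers":{"type":"number"},"squeeze":{"type":"number"}},"required":["steps"]}

```bash
mkdir -p pics; ls; python3 - <<'E'
from station import manip, viewer
import cv2,numpy as np
for n in("scene","top"):
    r=viewer.read_camera(n); cv2.imwrite(f"pics/{n}0.png",r["image"][:,:,::-1]); np.savez(f"{n}0.npz",**r)
    print(n,r["K"].tolist(),r["camera_from_world"].round(4).tolist())
s=manip.get_state();print(s["time_s"],s["tool_pos"],s["ee_rot"],s["finger_gap"])
E
```

```text
pics
scene [[575.5129519998418, 0.0, 314.27114973468474], [0.0, 575.5129519998418, 240.8018059291148], [0.0, 0.0, 1.0]] [[0.5867, -0.8097, 0.014, -0.3323], [0.3273, 0.2528, 0.9105, -0.186], [-0.7407, -0.5296, 0.4134, -0.6836], [0.0, 0.0, 0.0, 1.0]]
top [[443.32656676705966, 0.0, 313.7668117519162], [0.0, 443.32656676705966, 237.84143691148498], [0.0, 0.0, 1.0]] [[-0.0119, -0.9999, -0.0009, -0.0224], [0.9939, -0.0119, 0.1099, -0.5153], [-0.1099, 0.0004, 0.9939, -0.8857], [0.0, 0.0, 0.0, 1.0]]
0.1 [ 0.22682552 -0.6085675   0.23794618] [[ 9.36999952e-01  3.49328931e-01 -6.23052893e-04]
 [ 3.49329472e-01 -9.36998935e-01  1.38388572e-03]
 [-1.00368579e-04 -1.51435159e-03 -9.99998848e-01]] 0.08810639333318654
```

View pics/top0.png

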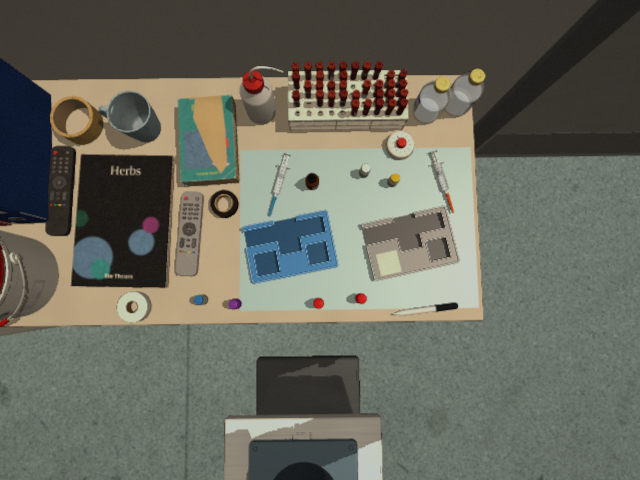

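View pics/scene0.png

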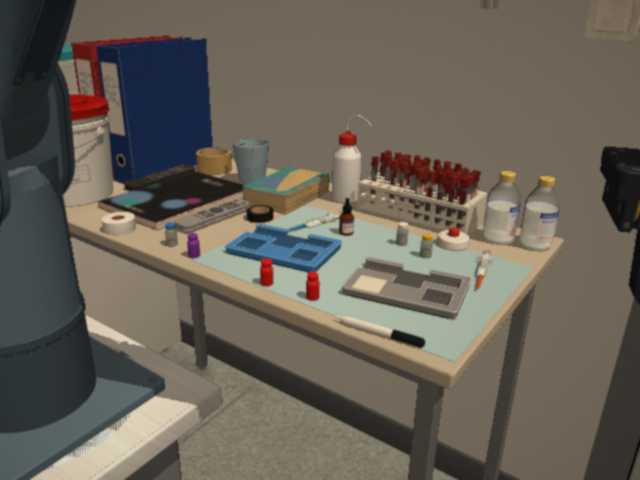

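The top view shows these candidates:
- White vial (365,171) and yellow vial (394,180). Look-alikes are red (318,303) and (361,298), purple (235,304), and the blue-capped vial (200,300), which stays.
- Dropper bottle (312,181); nearby, the tape rings are at (224,204) and (132,307).
- Blue-cover syringe (280,184) and orange-cover syringe (442,180), both with needles towards the robot; the pen (425,309) is a distractor.
- Blue tray (290,245) and grey tray (410,243), both with the trough on the far side, open end on the image left and vial pocket on the image right.

Next I measure these and check them in a crop.

```bash
cat > h.py <<'E'
from station import manip, viewer
import numpy as np, cv2
def world(r,cols,rows,zs):
    K=r["K"]; zs=np.asarray(zs,float)
    p=np.stack([(cols-K[0,2])*zs/K[0,0],-(rows-K[1,2])*zs/K[1,1],-zs],-1)
    T=np.linalg.inv(r["camera_from_world"]); return p@T[:3,:3].T+T[:3,3]
def cloud(r):
    v,u=np.mgrid[:480,:640]; return world(r,u,v,r["z_map"])
def onplane(r,px,z0):
    T=np.linalg.inv(r["camera_from_world"]); K=r["K"]; px=np.asarray(px,float)
    d=np.array([(px[0]-K[0,2])/K[0,0],-(px[1]-K[1,2])/K[1,1],-1])@T[:3,:3].T; o=T[:3,3]
    return o+d*(z0-o[2])/d[2]
E
python3 - <<'E'
from h import *
r=viewer.read_camera("top"); P=cloud(r)
print("bench z",np.median(P[160:200,330:350,2]))
for n in["blue_tray","grey_tray","white_vial","yellow_vial","dropper_bottle","orange_syringe","blue_syringe"]:
    t=[(np.round(o["location"],1).tolist(),round(o["conf"],2)) for o in viewer.tip_of(n,"top")][:3]
    print(n,"origin",t,onplane(r,t[0][0],0).round(4) if t else"")
    for o in viewer.silhouettes(n,"top")[:3]:
        m=o["region"]; Q=P[m]; Q=Q[r["z_map"][m]>0]; zt=np.percentile(Q[:,2],95)
        top=Q[Q[:,2]>zt-.012] if "syr" not in n and "tray" not in n else Q
        (c,s,a)=cv2.minAreaRect((top[:,:2]*1000).astype(np.float32))
        print("  ",round(o["conf"],2),np.round(o["location"],0),m.sum(),"zt %.4f"%zt,"mean",top.mean(0).round(4),"rect",np.round(c,1),np.round(s,1),round(a,1))
im=cv2.resize(r["image"][140:300,225:480],None,fx=3,fy=3,interpolation=cv2.INTER_CUBIC)
cv2.imwrite("pics/crop1.png",im[:,:,::-1])
E
```

```text
bench z 0.0008803675786566156
blue_tray origin [([291.3, 244.8], 0.66)] [0.5039 0.0193 0.    ]
   0.63 [290. 243.] 5072 zt 0.0166 mean [0.5006 0.023  0.0091] rect [502.5  23.2] [126.7 186.5] 10.6
grey_tray origin [([410.9, 244.8], 0.69)] [ 0.5008 -0.2345  0.    ]
   0.87 [410. 245.] 5129 zt 0.0167 mean [ 0.5048 -0.23    0.01  ] rect [ 506.6 -232.3] [128.5 190.6] 12.1
white_vial origin [([363.1, 174.1], 0.7), ([232.7, 303.3], 0.68), ([318.5, 303.3], 0.54)] [ 0.6554 -0.1368  0.    ]
   0.63 [232. 302.] 109 zt 0.0445 mean [0.3835 0.1348 0.042 ] rect [383.6 135.2] [17.1 17.2] 42.2
   0.58 [319. 301.] 108 zt 0.0452 mean [ 0.3826 -0.0356  0.0428] rect [383.2 -35.5] [17.6 16.2] 1.7
yellow_vial origin [([391.0, 179.7], 0.51)] [ 0.6423 -0.1967  0.    ]
dropper_bottle origin [([312.4, 182.7], 0.69)] [ 0.6378 -0.0271  0.    ]
   0.63 [312. 180.] 186 zt 0.0729 mean [ 0.635  -0.0249  0.0693] rect [634.2 -23.8] [10.8 10.1] 6.3
orange_syringe origin [([439.5, 184.0], 0.63)] [ 0.6316 -0.3009  0.    ]
   0.66 [439. 175.] 388 zt 0.0170 mean [ 0.6466 -0.301   0.0115] rect [ 638.8 -307. ] [135.   23.7] 19.0
blue_syringe origin [([277.2, 184.9], 0.91)] [0.6339 0.0488 0.    ]
   0.93 [278. 176.] 400 zt 0.0171 mean [0.6437 0.0442 0.0112] rect [635.7  50.2] [ 24.8 135.8] 69.0
```

View pics/crop1.png

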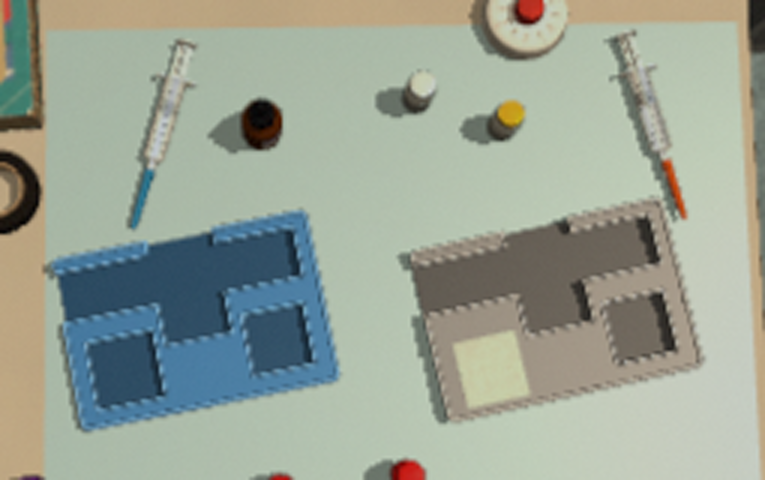

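```bash
cat > m.py <<'E'
from h import *
from scipy.optimize import minimize
def hm(x,y,blue):
    h=np.where((abs(x)<60)&(abs(y)<90),14.,0.)
    f=((abs(x+33)<18)&(y<80))|((abs(y)<24)&(x<14))|((abs(x-25)<22)&(abs(y-54)<22))
    if blue: f|=(abs(x-25)<24)&(abs(y+54)<24)
    return np.where((h>0)&f,4.,h)
def tray(P,c,blue,deg):
    m=(np.hypot(P[...,0]-c[0],P[...,1]-c[1])<.14)&(P[...,2]<.03)&(P[...,2]>-.01); Q=P[m]*1000; Q[:,2]-=.9
    def cost(p):
        a=np.radians(p[2]); d=Q[:,:2]-p[:2]
        x=d@[np.cos(a),np.sin(a)]; y=d@[-np.sin(a),np.cos(a)]
        return np.mean(np.minimum(abs(hm(x,y,blue)-Q[:,2]),6))
    b=min((minimize(cost,[c[0]*1000+i,c[1]*1000+j,deg+k],method="Nelder-Mead",options=dict(initial_simplex=[[c[0]*1000+i,c[1]*1000+j,deg+k],[c[0]*1000+i+5,c[1]*1000+j,deg+k],[c[0]*1000+i,c[1]*1000+j+5,deg+k],[c[0]*1000+i,c[1]*1000+j,deg+k+3]])) for i in(-4,4) for j in(-4,4) for k in(-3,3)),key=lambda o:o.fun)
    return b.x,b.fun
def cap(P,c,z0,rad=.03):
    m=(np.hypot(P[...,0]-c[0],P[...,1]-c[1])<rad)&(P[...,2]>z0); return P[m].mean(0),m.sum()
def syr(r,P,name):
    o=viewer.silhouettes(name,"top")[0]["region"]; Q=P[o]*1000; Q=Q[Q[:,2]>4]
    w=Q[:,:2]; vx,vy,x0,y0=cv2.fitLine(w.astype(np.float32),cv2.DIST_HUBER,0,.01,.01).ravel()
    d=np.array([vx,vy]); d*=-np.sign(vx); t=(w-[x0,y0])@d
    return np.array([x0,y0])+d*(t.min()+t.max())/2,np.degrees(np.arctan2(d[1],d[0])),t.max()-t.min()
E
python3 - <<'E'
from m import *
r=viewer.read_camera("top"); P=cloud(r)
print(tray(P,(.503,.022),1,191),tray(P,(.505,-.232),0,192))
for n,c,z in(("white",(.655,-.137),.036),("yellow",(.642,-.197),.036),("bottle",(.636,-.025),.06),("bottlebody",(.636,-.025),.03)):
    print(n,cap(P,c,z))
for n in("orange_syringe","blue_syringe"): print(n,syr(r,P,n))
for n,px in(("wh",(225+421/3,140+84/3)),("ye",(225+511/3,140+112/3))): print(n,onplane(r,px,.044))
# tool profile of nearby tall things
m=(P[...,2]>.03)&(P[...,0]>.55)&(P[...,0]<.75)&(P[...,1]<.1); q=P[m]; 
print("round thing",np.median(P[140:150,393:398],axis=(0,1)),P[138:152,398:406,2].max())
E
```

```text
(array([501.17985506,  22.41833341, 190.86095953]), np.float64(1.5785441287849649)) (array([ 505.1402449 , -229.96115144,  191.68311159]), np.float64(1.5622798046831154))
white (array([ 0.65785772, -0.13625162,  0.0421991 ]), np.int64(63))
yellow (array([ 0.63736356, -0.1966015 ,  0.04237506]), np.int64(67))
bottle (array([ 0.63553628, -0.02543643,  0.06721901]), np.int64(34))
bottlebody (array([ 0.63294963, -0.02548142,  0.04970884]), np.int64(158))
orange_syringe (array([ 599.37482532, -313.13537418]), np.float32(-165.08968), np.float64(210.50205161099063))
blue_syringe (array([574.91418128,  62.80576268]), np.float32(164.18085), np.float64(258.9026125455346))
wh [ 0.65689325 -0.13661273  0.044     ]
ye [ 0.63648995 -0.19782716  0.044     ]
round thing [ 0.7132372  -0.20392454  0.02015749] 0.9368877159549732
```

```bash
sed -i 's/Q=Q\[Q\[:,2\]>4\]/Q=Q[(Q[:,2]>4)\&(Q[:,2]<25)]/' m.py; python3 - <<'E'
from m import *
r=viewer.read_camera("top"); P=cloud(r)
for n,a,b in(("orange_syringe",(453,212.2),(433.3,152)),("blue_syringe",(268.7,215.3),(287,154))):
    A,B=onplane(r,a,.006)[:2],onplane(r,b,.008)[:2]; d=A-B
    print(n,syr(r,P,n),"| crop",(A+B)/2,np.degrees(np.arctan2(d[1],d[0])),np.hypot(*d))
def T(t,x,y):
    a=np.radians(t[2]); return (t[0]+x*np.cos(a)-y*np.sin(a),t[1]+x*np.sin(a)+y*np.cos(a))
B=(501.2,22.4,190.9);G=(505.1,-230,191.7)
for n,t in(("B",B),("G",G)): print(n,"syr",T(t,-33,0),"vial",T(t,25,54),"bottle",T(t,25,-54))
E
```

```text
orange_syringe (array([ 634.87734616, -303.598623  ]), np.float32(-164.71855), np.float64(137.60433783046597)) | crop [ 0.63446287 -0.30668047] -164.2897440045296 0.13649078409399304
blue_syringe (array([639.88133816,  44.4931803 ]), np.float32(163.97244), np.float64(121.39441229589879)) | crop [0.6331949  0.04674063] 163.34821259514965 0.1385606811464936
B syr (np.float64(533.6046375189826), np.float64(28.640149618666413)) vial (np.float64(486.862186104043), np.float64(-35.353156560355245)) bottle (np.float64(466.43987826113477), np.float64(70.69838441086067))
G syr (np.float64(537.4143527505183), np.float64(-223.3080192532351)) vial (np.float64(491.56994368370755), np.float64(-287.9477141574882)) bottle (np.float64(469.6689157852042), np.float64(-182.19165061033743))
```

```bash
cat > d.py <<'E'
import sys; from station import manip; import numpy as np
s=manip.get_state(); R=s["ee_rot"]; p=s["tool_pos"]
print("t %.2f"%s["time_s"],"pos",p.round(4),"psi %.1f"%np.degrees(np.arctan2(R[1,0],R[0,0])),"gap %.4f F %.1f"%(s["finger_gap"],s["gripper_force"]),"force",np.round(s["contact_force"],1))
psi=np.degrees(np.arctan2(R[1,0],R[0,0]))
for a in sys.argv[1:]:
    x,y,z,q=map(float,a.split(",")); print(a,"travel mm",(R.T@(np.array([x,y,z])-p)*1000).round(1),"turn",round(-((q-psi+180)%360-180),1))
E
python3 d.py .635,-.306,.1,15.6
```

```text
t 1.15 pos [ 0.227  -0.6091  0.2387] psi 20.4 gap 0.0881 F 0.0 force [-0.6 -0.3  0. ]
.635,-.306,.1,15.6 travel mm [ 488.2 -141.5  138.7] turn 4.8
```

{"op": "play_rows", "data": {"steps": [{"travel": [0.06, -0.018, 0.01], "turn": 1}, {"travel": [0.12, -0.035, 0.03], "turn": 2}, {"travel": [0.18, -0.052, 0.05], "turn": 3}, {"travel": [0.24, -0.07, 0.07], "turn": 4.8}, {"travel": [0.3, -0.087, 0.09], "turn": 4.8}, {"travel": [0.36, -0.105, 0.11], "turn": 4.8}, {"travel": [0.42, -0.122, 0.13], "turn": 4.8}, {"travel": [0.475, -0.138, 0.139], "turn": 4.8}], "fingers": 0.5, "squeeze": 15}}

```text
time_s: 2.15
tool_pos: [0.6133, -0.3213, 0.1016]
ee_rot: [[0.963, 0.269, -0.001], [0.269, -0.963, 0.0], [-0.001, -0.0, -1.0]]
contact_force: [0.4, -1.0, 0.3]
finger_gap: 0.0439
gripper_force: 0.0
```

```bash
python3 d.py .635,-.306,.003,15.6
```

```text
t 2.15 pos [ 0.6133 -0.3213  0.1016] psi 15.6 gap 0.0439 F 0.0 force [ 0.4 -1.   0.3]
.635,-.306,.003,15.6 travel mm [25.1 -8.9 98.5] turn 0.0
```

{"op": "play_rows", "data": {"steps": [{"travel": [0.013, -0.004, 0.02], "turn": 0}, {"travel": [0.013, -0.004, 0.05], "turn": 0}, {"travel": [0.013, -0.004, 0.07], "turn": 0}, {"travel": [0.013, -0.004, 0.08], "turn": 0}, {"travel": [0.013, -0.004, 0.087], "turn": 0}, {"travel": [0.013, -0.004, 0.092], "turn": 0}, {"travel": [0.013, -0.004, 0.096], "turn": 0}, {"travel": [0.013, -0.004, 0.096], "turn": 0}]}}

```text
time_s: 3.15
tool_pos: [0.6238, -0.3151, 0.0066]
ee_rot: [[0.963, 0.27, 0.0], [0.27, -0.963, -0.0], [0.0, 0.0, -1.0]]
contact_force: [0.3, -0.3, 0.2]
finger_gap: 0.0443
gripper_force: 0.0
```

```bash
python3 d.py .635,-.306,.003,15.6
```

```text
t 3.15 pos [ 0.6238 -0.3151  0.0066] psi 15.6 gap 0.0443 F 0.0 force [ 0.3 -0.3  0.2]
.635,-.306,.003,15.6 travel mm [13.2 -5.7  3.6] turn 0.0
```

{"op": "play_rows", "data": {"steps": [{"travel": [0.005, -0.006, 0], "turn": 0}, {"travel": [0.01, -0.006, 0], "turn": 0}, {"travel": [0.013, -0.006, 0.003], "turn": 0}, {"travel": [0.013, -0.006, 0.003], "turn": 0}, {"travel": [0.013, -0.006, 0.003], "turn": 0}, {"travel": [0.013, -0.006, 0.003], "turn": 0}, {"travel": [0.013, -0.006, 0.003], "turn": 0}, {"travel": [0.013, -0.006, 0.003], "turn": 0}]}}

```text
time_s: 4.15
tool_pos: [0.6346, -0.3058, 0.0036]
ee_rot: [[0.963, 0.27, 0.0], [0.27, -0.963, 0.0], [0.0, -0.0, -1.0]]
contact_force: [-0.5, 0.4, -0.1]
finger_gap: 0.0441
gripper_force: 0.0
```

{"op": "play_rows", "data": {"steps": [{"travel": [0, 0, 0], "turn": 0}, {"travel": [0, 0, 0], "turn": 0}, {"travel": [0, 0, 0], "turn": 0}, {"travel": [0, 0, 0], "turn": 0}, {"travel": [0, 0, 0], "turn": 0}, {"travel": [0, 0, -0.01], "turn": 0}, {"travel": [0, 0, -0.04], "turn": 0}, {"travel": [0, 0, -0.08], "turn": 0}], "fingers": 0, "squeeze": 20}}

```text
time_s: 5.15
tool_pos: [0.6341, -0.3055, 0.0842]
ee_rot: [[0.963, 0.27, -0.001], [0.27, -0.963, 0.001], [-0.001, -0.001, -1.0]]
contact_force: [-0.0, -0.8, 0.1]
finger_gap: 0.0154
gripper_force: 20.0
```

```bash
python3 d.py .5336,.0286,.09,100.9; python3 - <<'E'
from h import *
r=viewer.read_camera("top"); cv2.imwrite("pics/g1.png",cv2.resize(r["image"][120:260,340:500],None,fx=3,fy=3)[:,:,::-1])
E
```

```text
t 5.15 pos [ 0.6341 -0.3055  0.0842] psi 15.6 gap 0.0154 F 20.0 force [-0.  -0.8  0.1]
.5336,.0286,.09,100.9 travel mm [  -6.6 -348.8   -5.5] turn -85.3
```

View pics/g1.png

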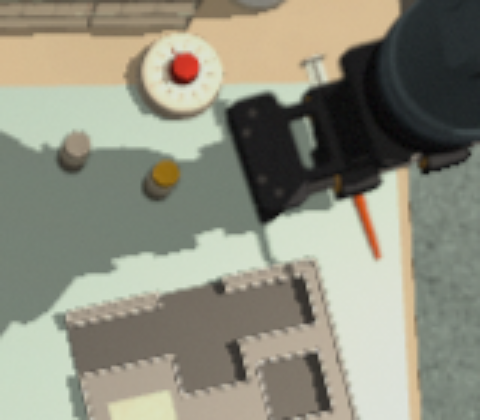

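The crop shows the orange syringe held in line in the gripper, with its needle cover at (368,225) in the crop. Carrying it to the blue tray.

{"op": "play_rows", "data": {"steps": [{"travel": [-0.001, -0.04, -0.03], "turn": -10.6}, {"travel": [-0.002, -0.09, -0.04], "turn": -21.2}, {"travel": [-0.003, -0.14, -0.04], "turn": -31.8}, {"travel": [-0.004, -0.19, -0.04], "turn": -42.4}, {"travel": [-0.005, -0.24, -0.04], "turn": -53}, {"travel": [-0.006, -0.29, -0.03], "turn": -63.6}, {"travel": [-0.007, -0.33, -0.02], "turn": -74.2}, {"travel": [-0.007, -0.349, -0.01], "turn": -85.3}]}}

```text
time_s: 6.2
tool_pos: [0.5334, 0.031, 0.0942]
ee_rot: [[-0.193, 0.981, 0.001], [0.981, 0.193, 0.001], [0.0, 0.001, -1.0]]
contact_force: [0.3, -1.6, 0.2]
finger_gap: 0.0156
gripper_force: 20.0
```

```bash
python3 d.py .5336,.0286,.03,100.9
```

```text
t 6.20 pos [0.5334 0.031  0.0942] psi 101.1 gap 0.0156 F 20.0 force [ 0.3 -1.6  0.2]
.5336,.0286,.03,100.9 travel mm [-2.4 -0.4 64.2] turn 0.2
```

{"op": "play_rows", "data": {"steps": [{"travel": [-0.002, 0, 0.02], "turn": 0}, {"travel": [-0.002, 0, 0.04], "turn": 0}, {"travel": [-0.002, 0, 0.055], "turn": 0}, {"travel": [-0.002, 0, 0.065], "turn": 0}, {"travel": [-0.002, 0, 0.073], "turn": 0}, {"travel": [-0.002, 0, 0.079], "turn": 0}, {"travel": [-0.002, 0, 0.084], "turn": 0}, {"travel": [-0.002, 0, 0.086], "turn": 0}]}}

```text
time_s: 7.2
tool_pos: [0.5341, 0.0264, 0.0074]
ee_rot: [[-0.184, 0.983, -0.0], [0.983, 0.184, -0.0], [-0.0, -0.0, -1.0]]
contact_force: [-2.0, -1.0, 14.9]
finger_gap: 0.0153
gripper_force: 20.0
```

```bash
python3 d.py .5336,.0286,.0078,100.9;  python3 - <<'E'
from h import *
r=viewer.read_camera("scene"); cv2.imwrite("pics/s1.png",cv2.resize(r["image"][190:300,190:390],None,fx=4,fy=4)[:,:,::-1])
E
```

```text
t 7.20 pos [0.5341 0.0264 0.0074] psi 100.6 gap 0.0153 F 20.0 force [-2.  -1.  14.9]
.5336,.0286,.0078,100.9 travel mm [ 2.2 -0.1 -0.4] turn -0.3
```

View pics/s1.png

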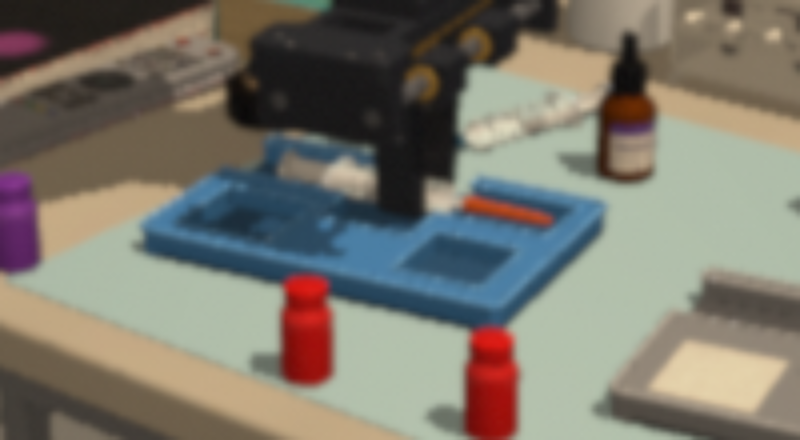

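The syringe lies in the blue trough with the needle towards the closed end (orange at 510,212 in the crop). I release it and then look from above.

{"op": "play_rows", "data": {"steps": [{"travel": [0, 0, -0.001], "turn": 0}, {"travel": [0, 0, -0.001], "turn": 0}, {"travel": [0, 0, -0.001], "turn": 0}, {"travel": [0, 0, -0.001], "turn": 0}, {"travel": [0, 0, -0.01], "turn": 0}, {"travel": [0, 0, -0.04], "turn": 0}, {"travel": [0, 0, -0.1], "turn": 0}, {"travel": [0, 0, -0.15], "turn": 0}], "fingers": 0.4}}

```text
time_s: 8.25
tool_pos: [0.5343, 0.0265, 0.16]
ee_rot: [[-0.184, 0.983, 0.001], [0.983, 0.184, 0.0], [-0.0, 0.001, -1.0]]
contact_force: [0.6, -0.3, -0.9]
finger_gap: 0.0353
gripper_force: 0.0
```

```bash
python3 d.py .634,-.0255,.11,11
```

```text
t 8.25 pos [0.5343 0.0265 0.16  ] psi 100.6 gap 0.0353 F 0.0 force [ 0.6 -0.3 -0.9]
.634,-.0255,.11,11 travel mm [-69.4  88.4  50.1] turn 89.6
```

{"op": "play_rows", "data": {"steps": [{"travel": [-0.01, 0.01, 0.01], "turn": 10.6}, {"travel": [-0.02, 0.025, 0.02], "turn": 21.2}, {"travel": [-0.03, 0.04, 0.03], "turn": 31.8}, {"travel": [-0.04, 0.055, 0.04], "turn": 42.4}, {"travel": [-0.05, 0.07, 0.045], "turn": 53}, {"travel": [-0.06, 0.08, 0.045], "turn": 63.6}, {"travel": [-0.07, 0.09, 0.045], "turn": 74.2}, {"travel": [-0.07, 0.09, 0.045], "turn": 84.8}], "fingers": 0.6}}

```text
time_s: 9.25
tool_pos: [0.6362, -0.0266, 0.1131]
ee_rot: [[0.964, 0.265, 0.001], [0.265, -0.964, 0.0], [0.001, 0.0, -1.0]]
contact_force: [-0.1, 0.7, -0.7]
finger_gap: 0.0533
gripper_force: 0.0
```

```bash
python3 d.py .6355,-.0255,.018,15.9; python3 - <<'E'
from m import *
r=viewer.read_camera("top"); P=cloud(r)
cv2.imwrite("pics/t2.png",cv2.resize(r["image"][140:300,225:425],None,fx=4,fy=3.7)[:,:,::-1])
try: print(syr(r,P,"orange_syringe"))
except Exception as e: print(e)
E
```

```text
t 9.25 pos [ 0.6362 -0.0266  0.1131] psi 15.4 gap 0.0533 F 0.0 force [-0.1  0.7 -0.7]
.6355,-.0255,.018,15.9 travel mm [-0.5 -1.3 95.1] turn -0.5
(array([524.96508642,  77.91882052]), np.float32(101.722725), np.float64(37.33333137070929))
```

View pics/t2.png

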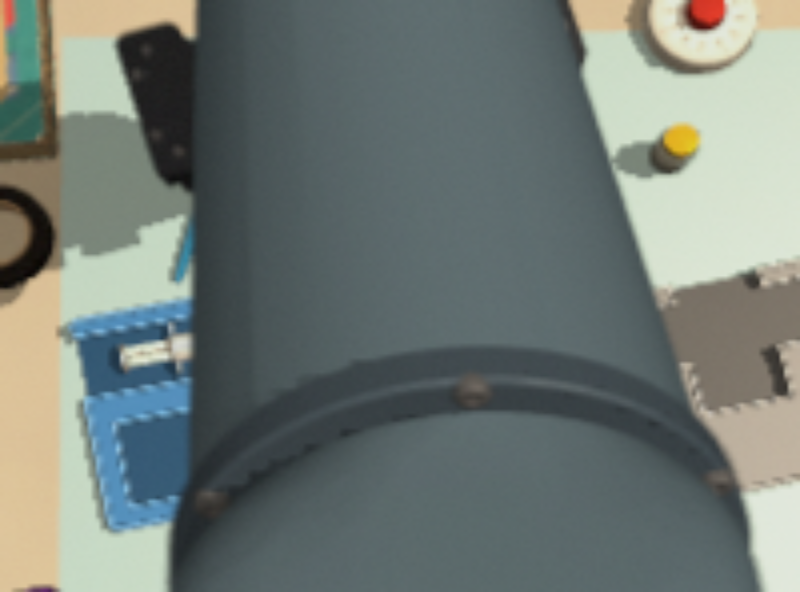

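The plunger lies centred in the trough (120,356). Now grasping the bottle.

{"op": "play_rows", "data": {"steps": [{"travel": [0, -0.001, 0.015], "turn": 0}, {"travel": [0, -0.001, 0.03], "turn": 0}, {"travel": [0, -0.001, 0.05], "turn": 0}, {"travel": [0, -0.001, 0.065], "turn": 0}, {"travel": [0, -0.001, 0.078], "turn": 0}, {"travel": [0, -0.001, 0.087], "turn": 0}, {"travel": [0, -0.001, 0.093], "turn": 0}, {"travel": [0, -0.001, 0.093], "turn": 0}]}}

```text
time_s: 10.35
tool_pos: [0.6351, -0.0249, 0.0193]
ee_rot: [[0.962, 0.272, -0.0], [0.272, -0.962, -0.0], [-0.0, -0.0, -1.0]]
contact_force: [-0.6, 0.2, -0.2]
finger_gap: 0.0533
gripper_force: 0.0
```

{"op": "play_rows", "data": {"steps": [{"travel": [0, 0, 0], "turn": 0}, {"travel": [0, 0, 0], "turn": 0}, {"travel": [0, 0, 0], "turn": 0}, {"travel": [0, 0, 0], "turn": 0}, {"travel": [0, 0, -0.003], "turn": 0}, {"travel": [0, 0, -0.015], "turn": 0}, {"travel": [0, 0, -0.04], "turn": 0}, {"travel": [0, 0, -0.07], "turn": 0}], "fingers": 0, "squeeze": 20}}

```text
time_s: 11.35
tool_pos: [0.6349, -0.0249, 0.0906]
ee_rot: [[0.962, 0.272, -0.001], [0.272, -0.962, -0.0], [-0.001, -0.0, -1.0]]
contact_force: [0.9, 0.6, 0.6]
finger_gap: 0.0277
gripper_force: 20.0
```

```bash
python3 d.py .4664,.0707,.09,10.9
```

```text
t 11.35 pos [ 0.6349 -0.0249  0.0906] psi 15.8 gap 0.0277 F 20.0 force [0.9 0.6 0.6]
.4664,.0707,.09,10.9 travel mm [-136.1 -137.8    0.7] turn 4.9
```

{"op": "play_rows", "data": {"steps": [{"travel": [-0.01, -0.01, 0], "turn": 1}, {"travel": [-0.035, -0.035, 0], "turn": 2}, {"travel": [-0.065, -0.065, 0], "turn": 3}, {"travel": [-0.09, -0.09, 0], "turn": 4}, {"travel": [-0.115, -0.115, 0], "turn": 4.9}, {"travel": [-0.13, -0.13, 0], "turn": 4.9}, {"travel": [-0.136, -0.138, 0], "turn": 4.9}, {"travel": [-0.136, -0.138, 0], "turn": 4.9}]}}

```text
time_s: 12.35
tool_pos: [0.4663, 0.0713, 0.0894]
ee_rot: [[0.982, 0.19, -0.0], [0.19, -0.982, -0.0], [-0.0, -0.0, -1.0]]
contact_force: [1.3, -0.1, -0.1]
finger_gap: 0.0277
gripper_force: 20.0
```

```bash
python3 d.py .4664,.0707,.024,10.9;python3 - <<'E'
from h import *
r=viewer.read_camera("scene"); cv2.imwrite("pics/s2.png",cv2.resize(r["image"][150:300,190:390],None,fx=4,fy=4)[:,:,::-1])
E
```

```text
t 12.35 pos [0.4663 0.0713 0.0894] psi 10.9 gap 0.0277 F 20.0 force [ 1.3 -0.1 -0.1]
.4664,.0707,.024,10.9 travel mm [-0.   0.6 65.4] turn 0.0
```

View pics/s2.png

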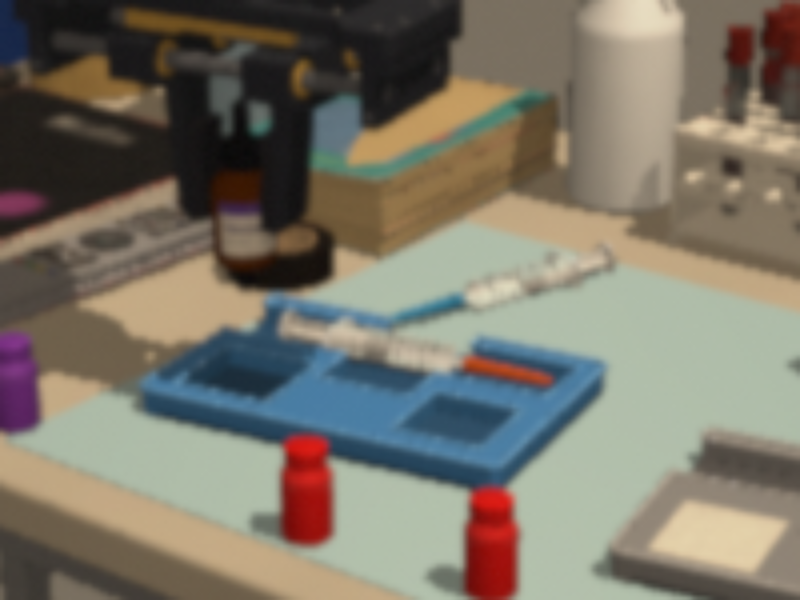

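The bottle is upright in the grip (240,220) and the orange syringe lies flat in the blue trough. Lowering the bottle now.

{"op": "play_rows", "data": {"steps": [{"travel": [0, 0.001, 0.015], "turn": 0}, {"travel": [0, 0.001, 0.03], "turn": 0}, {"travel": [0, 0.001, 0.042], "turn": 0}, {"travel": [0, 0.001, 0.052], "turn": 0}, {"travel": [0, 0.001, 0.058], "turn": 0}, {"travel": [0, 0.001, 0.062], "turn": 0}, {"travel": [0, 0.001, 0.0645], "turn": 0}, {"travel": [0, 0.001, 0.0645], "turn": 0}]}}

```text
time_s: 13.4
tool_pos: [0.4671, 0.0699, 0.0251]
ee_rot: [[0.982, 0.189, 0.0], [0.189, -0.982, 0.0], [0.0, 0.0, -1.0]]
contact_force: [0.1, 0.8, 0.5]
finger_gap: 0.0285
gripper_force: 20.0
```

{"op": "play_rows", "data": {"steps": [{"travel": [0, 0, 0], "turn": 0}, {"travel": [0, 0, 0], "turn": 0}, {"travel": [0, 0, 0], "turn": 0}, {"travel": [0, 0, 0], "turn": 0}, {"travel": [0, 0, -0.015], "turn": 0}, {"travel": [0, 0, -0.04], "turn": 0}, {"travel": [0, 0, -0.08], "turn": 0}, {"travel": [0, 0, -0.12], "turn": 0}], "fingers": 0.6}}

```text
time_s: 14.4
tool_pos: [0.4668, 0.0699, 0.1471]
ee_rot: [[0.982, 0.189, 0.0], [0.189, -0.982, 0.0], [0.0, -0.0, -1.0]]
contact_force: [0.7, -0.4, -0.7]
finger_gap: 0.053
gripper_force: 0.0
```

```bash
python3 d.py .6340,.0465,.1,-16.5
```

```text
t 14.40 pos [0.4668 0.0699 0.1471] psi 10.9 gap 0.0530 F 0.0 force [ 0.7 -0.4 -0.7]
.6340,.0465,.1,-16.5 travel mm [159.7  54.5  47.2] turn 27.4
```

{"op": "play_rows", "data": {"steps": [{"travel": [0.02, 0.005, 0], "turn": 4}, {"travel": [0.05, 0.015, 0.005], "turn": 8}, {"travel": [0.08, 0.027, 0.02], "turn": 14}, {"travel": [0.11, 0.037, 0.035], "turn": 20}, {"travel": [0.14, 0.048, 0.047], "turn": 27.4}, {"travel": [0.155, 0.054, 0.047], "turn": 27.4}, {"travel": [0.16, 0.054, 0.047], "turn": 27.4}, {"travel": [0.16, 0.054, 0.047], "turn": 27.4}]}}

```text
time_s: 15.4
tool_pos: [0.6341, 0.0476, 0.0986]
ee_rot: [[0.959, -0.284, 0.0], [-0.284, -0.959, 0.0], [0.0, -0.001, -1.0]]
contact_force: [0.5, 0.4, 0.4]
finger_gap: 0.0525
gripper_force: 0.0
```

```bash
python3 - <<'E'
from h import *
r=dict(np.load("top0.npz")); P=cloud(r); m=(P[...,1]>.1)&(P[...,1]<.3)&(P[...,0]>.58)&(P[...,0]<.75)&(P[...,2]>.012)&(P[...,2]<.3);Q=P[m]
print(np.percentile(Q[:,2],[50,95,100]),Q.min(0),np.percentile(Q[:,1],[.5,2]))
E
python3 d.py .6340,.0465,.003,-16.5
```

```text
[0.04232238 0.04633361 0.10022153] [0.58000111 0.13046798 0.01204006] [0.13185851 0.13392435]
t 15.40 pos [0.6341 0.0476 0.0986] psi -16.5 gap 0.0525 F 0.0 force [0.5 0.4 0.4]
.6340,.0465,.003,-16.5 travel mm [ 0.2  1.1 95.6] turn 0.0
```

{"op": "play_rows", "data": {"steps": [{"travel": [0, 0.001, 0.02], "turn": 0}, {"travel": [0, 0.001, 0.045], "turn": 0}, {"travel": [0, 0.001, 0.065], "turn": 0}, {"travel": [0, 0.001, 0.08], "turn": 0}, {"travel": [0, 0.001, 0.088], "turn": 0}, {"travel": [0, 0.001, 0.093], "turn": 0}, {"travel": [0, 0.001, 0.095], "turn": 0}, {"travel": [0, 0.001, 0.095], "turn": 0}], "fingers": 0.5}}

```text
time_s: 16.4
tool_pos: [0.6343, 0.0462, 0.0034]
ee_rot: [[0.959, -0.284, 0.001], [-0.284, -0.959, 0.0], [0.001, -0.0, -1.0]]
contact_force: [-1.1, -0.1, 0.0]
finger_gap: 0.0442
gripper_force: 0.0
```

{"op": "play_rows", "data": {"steps": [{"travel": [0, 0, 0], "turn": 0}, {"travel": [0, 0, 0], "turn": 0}, {"travel": [0, 0, 0], "turn": 0}, {"travel": [0, 0, 0], "turn": 0}, {"travel": [0, 0, 0], "turn": 0}, {"travel": [0, 0, -0.02], "turn": 0}, {"travel": [0, 0, -0.07], "turn": 0}, {"travel": [0, 0, -0.12], "turn": 0}], "fingers": 0}}

```text
time_s: 17.4
tool_pos: [0.634, 0.0461, 0.1255]
ee_rot: [[0.959, -0.284, 0.0], [-0.284, -0.959, 0.0], [0.0, -0.0, -1.0]]
contact_force: [0.6, 0.2, -0.6]
finger_gap: 0.0155
gripper_force: 20.0
```

```bash
python3 d.py .5374,-.2233,.09,101.7;python3 - <<'E'
from h import *
a=viewer.read_camera("scene")["image"][130:310,170:420]; cv2.imwrite("pics/s3.png",cv2.resize(a,None,fx=3,fy=3)[:,:,::-1])
E
```

```text
t 17.40 pos [0.634  0.0461 0.1255] psi -16.5 gap 0.0155 F 20.0 force [ 0.6  0.2 -0.6]
.5374,-.2233,.09,101.7 travel mm [-16.1 285.8  35.4] turn -118.2
```

View pics/s3.png

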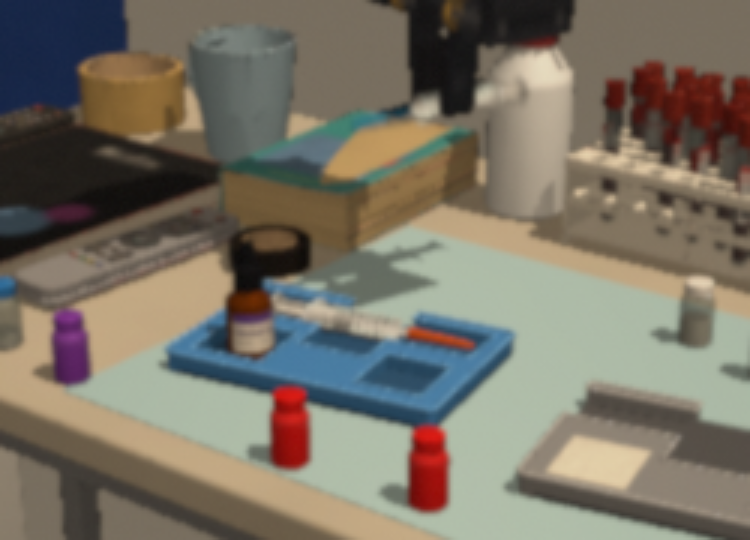

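The bottle stands upright in its pocket (250,320), and the blue syringe is held at (450,95). Carrying it to the grey tray.

{"op": "play_rows", "data": {"steps": [{"travel": [-0.01, 0.03, 0], "turn": -10.6}, {"travel": [-0.02, 0.07, 0], "turn": -21.2}, {"travel": [-0.02, 0.11, 0], "turn": -31.8}, {"travel": [-0.02, 0.15, 0], "turn": -42.4}, {"travel": [-0.02, 0.19, 0], "turn": -53}, {"travel": [-0.018, 0.23, 0], "turn": -63.6}, {"travel": [-0.016, 0.26, 0], "turn": -74.2}, {"travel": [-0.016, 0.286, 0], "turn": -84.8}]}}

```text
time_s: 18.45
tool_pos: [0.5372, -0.2254, 0.1241]
ee_rot: [[0.365, 0.931, 0.001], [0.931, -0.365, -0.001], [-0.001, 0.001, -1.0]]
contact_force: [-0.0, 0.9, 0.3]
finger_gap: 0.0151
gripper_force: 20.0
```

```bash
python3 d.py .5374,-.2233,.06,101.7
```

```text
t 18.45 pos [ 0.5372 -0.2254  0.1241] psi 68.6 gap 0.0151 F 20.0 force [-0.   0.9  0.3]
.5374,-.2233,.06,101.7 travel mm [ 2.1 -0.7 64.1] turn -33.1
```

{"op": "play_rows", "data": {"steps": [{"travel": [0.002, -0.001, 0.01], "turn": -10}, {"travel": [0.002, -0.001, 0.02], "turn": -20}, {"travel": [0.002, -0.001, 0.03], "turn": -30}, {"travel": [0.002, -0.001, 0.04], "turn": -33.1}, {"travel": [0.002, -0.001, 0.055], "turn": -33.1}, {"travel": [0.002, -0.001, 0.07], "turn": -33.1}, {"travel": [0.002, -0.001, 0.074], "turn": -33.1}, {"travel": [0.002, -0.001, 0.074], "turn": -33.1}]}}

```text
time_s: 19.45
tool_pos: [0.5371, -0.2211, 0.0488]
ee_rot: [[-0.197, 0.98, -0.001], [0.98, 0.197, 0.0], [0.0, -0.001, -1.0]]
contact_force: [-0.2, -0.3, 0.5]
finger_gap: 0.0152
gripper_force: 20.0
```

```bash
python3 d.py .5374,-.2233,.0076,101.7
```

```text
t 19.45 pos [ 0.5371 -0.2211  0.0488] psi 101.4 gap 0.0152 F 20.0 force [-0.2 -0.3  0.5]
.5374,-.2233,.0076,101.7 travel mm [-2.2 -0.2 41.2] turn -0.3
```

{"op": "play_rows", "data": {"steps": [{"travel": [-0.002, 0, 0.01], "turn": -0.3}, {"travel": [-0.002, 0, 0.02], "turn": -0.3}, {"travel": [-0.002, 0, 0.027], "turn": -0.3}, {"travel": [-0.002, 0, 0.033], "turn": -0.3}, {"travel": [-0.002, 0, 0.037], "turn": -0.3}, {"travel": [-0.002, 0, 0.039], "turn": -0.3}, {"travel": [-0.002, 0, 0.041], "turn": -0.3}, {"travel": [-0.002, 0, 0.041], "turn": -0.3}]}}

```text
time_s: 20.45
tool_pos: [0.5376, -0.2232, 0.008]
ee_rot: [[-0.203, 0.979, -0.0], [0.979, 0.203, -0.0], [-0.0, -0.0, -1.0]]
contact_force: [0.5, -0.6, -0.0]
finger_gap: 0.0155
gripper_force: 20.0
```

{"op": "play_rows", "data": {"steps": [{"travel": [0, 0, -0.001], "turn": 0}, {"travel": [0, 0, -0.001], "turn": 0}, {"travel": [0, 0, -0.001], "turn": 0}, {"travel": [0, 0, -0.001], "turn": 0}, {"travel": [0, 0, -0.01], "turn": 0}, {"travel": [0, 0, -0.04], "turn": 0}, {"travel": [0, 0, -0.08], "turn": 0}, {"travel": [0, 0, -0.11], "turn": 0}], "fingers": 0.4}}

```text
time_s: 21.45
tool_pos: [0.5381, -0.2233, 0.1203]
ee_rot: [[-0.203, 0.979, 0.001], [0.979, 0.203, -0.001], [-0.001, 0.001, -1.0]]
contact_force: [-0.5, -0.2, -0.1]
finger_gap: 0.0353
gripper_force: 0.0
```

```bash
python3 d.py .637,-.197,.09,11.7
```

```text
t 21.45 pos [ 0.5381 -0.2233  0.1203] psi 101.7 gap 0.0353 F 0.0 force [-0.5 -0.2 -0.1]
.637,-.197,.09,11.7 travel mm [  5.8 102.1  30.4] turn 90.0
```

{"op": "play_rows", "data": {"steps": [{"travel": [0.001, 0.01, 0], "turn": 10.6}, {"travel": [0.002, 0.025, 0], "turn": 21.2}, {"travel": [0.003, 0.04, 0.01], "turn": 31.8}, {"travel": [0.004, 0.055, 0.02], "turn": 42.4}, {"travel": [0.005, 0.07, 0.03], "turn": 53}, {"travel": [0.006, 0.085, 0.03], "turn": 63.6}, {"travel": [0.006, 0.102, 0.03], "turn": 74.2}, {"travel": [0.006, 0.102, 0.03], "turn": 84.8}], "fingers": 0.5}}

```text
time_s: 22.45
tool_pos: [0.6378, -0.1954, 0.0887]
ee_rot: [[0.958, 0.286, 0.002], [0.286, -0.958, 0.001], [0.002, -0.0, -1.0]]
contact_force: [-0.2, 0.7, -0.2]
finger_gap: 0.0441
gripper_force: 0.0
```

```bash
python3 d.py .637,-.197,.014,11.7; python3 - <<'E'
from h import *
a=viewer.read_camera("scene")["image"][190:340,300:540]; cv2.imwrite("pics/s4.png",cv2.resize(a,None,fx=3,fy=3)[:,:,::-1])
E
```

```text
t 22.45 pos [ 0.6378 -0.1954  0.0887] psi 16.6 gap 0.0441 F 0.0 force [-0.2  0.7 -0.2]
.637,-.197,.014,11.7 travel mm [-1.3  1.3 74.7] turn 4.9
```

View pics/s4.png

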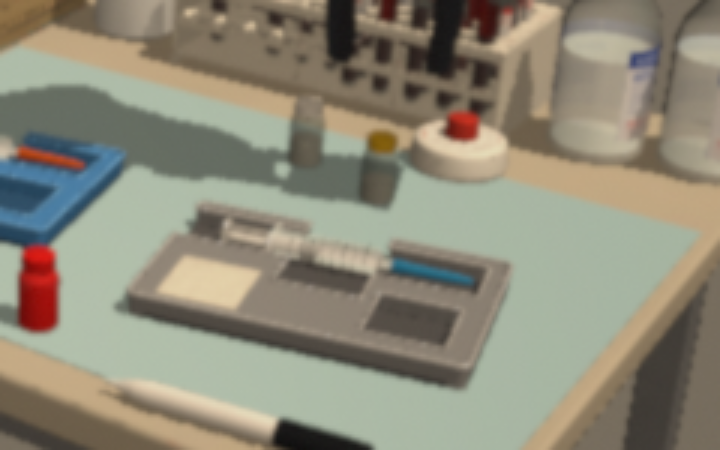

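The blue syringe is seated in the grey trough, needle at the closed end (430,272). The yellow vial is next, at (380,165).

{"op": "play_rows", "data": {"steps": [{"travel": [-0.001, 0.001, 0.015], "turn": 4.9}, {"travel": [-0.001, 0.001, 0.03], "turn": 4.9}, {"travel": [-0.001, 0.001, 0.045], "turn": 4.9}, {"travel": [-0.001, 0.001, 0.058], "turn": 4.9}, {"travel": [-0.001, 0.001, 0.067], "turn": 4.9}, {"travel": [-0.001, 0.001, 0.073], "turn": 4.9}, {"travel": [-0.001, 0.001, 0.075], "turn": 4.9}, {"travel": [-0.001, 0.001, 0.075], "turn": 4.9}]}}

```text
time_s: 23.5
tool_pos: [0.6358, -0.198, 0.0132]
ee_rot: [[0.978, 0.208, 0.0], [0.208, -0.978, -0.0], [0.0, 0.0, -1.0]]
contact_force: [-0.2, 0.3, -0.4]
finger_gap: 0.0441
gripper_force: 0.0
```

{"op": "play_rows", "data": {"steps": [{"travel": [0, 0, 0], "turn": 0}, {"travel": [0, 0, 0], "turn": 0}, {"travel": [0, 0, 0], "turn": 0}, {"travel": [0, 0, 0], "turn": 0}, {"travel": [0, 0, 0], "turn": 0}, {"travel": [0, 0, -0.01], "turn": 0}, {"travel": [0, 0, -0.04], "turn": 0}, {"travel": [0, 0, -0.07], "turn": 0}], "fingers": 0, "squeeze": 15}}

```text
time_s: 24.5
tool_pos: [0.6354, -0.1979, 0.0841]
ee_rot: [[0.978, 0.208, -0.0], [0.208, -0.978, 0.0], [-0.0, -0.0, -1.0]]
contact_force: [0.2, 0.6, -0.0]
finger_gap: 0.021
gripper_force: 15.0
```

```bash
python3 d.py .4916,-.2879,.07,11.7
```

```text
t 24.50 pos [ 0.6354 -0.1979  0.0841] psi 12.0 gap 0.0210 F 15.0 force [ 0.2  0.6 -0. ]
.4916,-.2879,.07,11.7 travel mm [-159.4   58.2   14.2] turn 0.3
```

{"op": "play_rows", "data": {"steps": [{"travel": [-0.015, 0.006, 0], "turn": 0.3}, {"travel": [-0.05, 0.018, 0], "turn": 0.3}, {"travel": [-0.085, 0.031, 0], "turn": 0.3}, {"travel": [-0.12, 0.044, 0], "turn": 0.3}, {"travel": [-0.145, 0.053, 0.005], "turn": 0.3}, {"travel": [-0.159, 0.058, 0.01], "turn": 0.3}, {"travel": [-0.159, 0.058, 0.015], "turn": 0.3}, {"travel": [-0.159, 0.058, 0.02], "turn": 0.3}]}}

```text
time_s: 25.5
tool_pos: [0.4931, -0.2868, 0.0626]
ee_rot: [[0.979, 0.204, 0.001], [0.204, -0.979, 0.001], [0.001, -0.0, -1.0]]
contact_force: [-0.5, 0.1, -0.8]
finger_gap: 0.0208
gripper_force: 15.0
```

```bash
python3 d.py .4916,-.2879,.018,11.7; python3 - <<'E'
from h import *
a=viewer.read_camera("scene")["image"][190:340,300:540]; cv2.imwrite("pics/s5.png",cv2.resize(a,None,fx=3,fy=3)[:,:,::-1])
E
```

```text
t 25.50 pos [ 0.4931 -0.2868  0.0626] psi 11.8 gap 0.0208 F 15.0 force [-0.5  0.1 -0.8]
.4916,-.2879,.018,11.7 travel mm [-1.8  0.8 44.6] turn 0.1
```

View pics/s5.png

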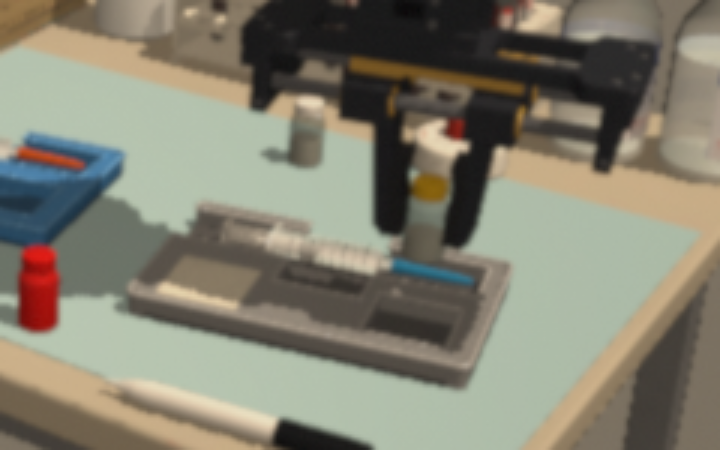

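The yellow vial is held upright (428,215) above its pocket. Lowering it.

{"op": "play_rows", "data": {"steps": [{"travel": [-0.002, 0.001, 0.01], "turn": 0}, {"travel": [-0.002, 0.001, 0.02], "turn": 0}, {"travel": [-0.002, 0.001, 0.028], "turn": 0}, {"travel": [-0.002, 0.001, 0.035], "turn": 0}, {"travel": [-0.002, 0.001, 0.039], "turn": 0}, {"travel": [-0.002, 0.001, 0.042], "turn": 0}, {"travel": [-0.002, 0.001, 0.0445], "turn": 0}, {"travel": [-0.002, 0.001, 0.0445], "turn": 0}]}}

```text
time_s: 26.55
tool_pos: [0.4903, -0.2891, 0.0185]
ee_rot: [[0.979, 0.203, -0.0], [0.203, -0.979, 0.0], [-0.0, -0.0, -1.0]]
contact_force: [0.1, 0.0, -1.2]
finger_gap: 0.0213
gripper_force: 15.0
```

{"op": "play_rows", "data": {"steps": [{"travel": [0, 0, 0], "turn": 0}, {"travel": [0, 0, 0], "turn": 0}, {"travel": [0, 0, 0], "turn": 0}, {"travel": [0, 0, 0], "turn": 0}, {"travel": [0, 0, -0.01], "turn": 0}, {"travel": [0, 0, -0.03], "turn": 0}, {"travel": [0, 0, -0.06], "turn": 0}, {"travel": [0, 0, -0.09], "turn": 0}], "fingers": 0.45}}

```text
time_s: 27.55
tool_pos: [0.4907, -0.2892, 0.1109]
ee_rot: [[0.979, 0.203, 0.001], [0.203, -0.979, -0.001], [0.001, 0.001, -1.0]]
contact_force: [0.8, -0.7, 0.4]
finger_gap: 0.0398
gripper_force: 0.0
```

```bash
python3 d.py .6575,-.1365,.095,11
```

```text
t 27.55 pos [ 0.4907 -0.2892  0.1109] psi 11.7 gap 0.0398 F 0.0 force [ 0.8 -0.7  0.4]
.6575,-.1365,.095,11 travel mm [ 194.3 -115.8   16. ] turn 0.7
```

{"op": "play_rows", "data": {"steps": [{"travel": [0.02, -0.012, 0], "turn": 0.7}, {"travel": [0.06, -0.036, 0], "turn": 0.7}, {"travel": [0.1, -0.06, 0], "turn": 0.7}, {"travel": [0.14, -0.084, 0.005], "turn": 0.7}, {"travel": [0.175, -0.104, 0.01], "turn": 0.7}, {"travel": [0.19, -0.114, 0.016], "turn": 0.7}, {"travel": [0.194, -0.116, 0.016], "turn": 0.7}, {"travel": [0.194, -0.116, 0.016], "turn": 0.7}], "fingers": 0.5}}

```text
time_s: 28.55
tool_pos: [0.656, -0.138, 0.0929]
ee_rot: [[0.982, 0.189, -0.001], [0.189, -0.982, -0.001], [-0.001, 0.001, -1.0]]
contact_force: [0.3, 0.1, 0.1]
finger_gap: 0.0441
gripper_force: 0.0
```

```bash
python3 d.py .6575,-.1365,.0135,11
```

```text
t 28.55 pos [ 0.656  -0.138   0.0929] psi 10.9 gap 0.0441 F 0.0 force [0.3 0.1 0.1]
.6575,-.1365,.0135,11 travel mm [ 1.8 -1.2 79.4] turn -0.1
```

{"op": "play_rows", "data": {"steps": [{"travel": [0.002, -0.001, 0.015], "turn": 0}, {"travel": [0.002, -0.001, 0.03], "turn": 0}, {"travel": [0.002, -0.001, 0.047], "turn": 0}, {"travel": [0.002, -0.001, 0.06], "turn": 0}, {"travel": [0.002, -0.001, 0.07], "turn": 0}, {"travel": [0.002, -0.001, 0.077], "turn": 0}, {"travel": [0.002, -0.001, 0.079], "turn": 0}, {"travel": [0.002, -0.001, 0.079], "turn": 0}]}}

```text
time_s: 29.55
tool_pos: [0.6588, -0.1349, 0.0138]
ee_rot: [[0.982, 0.191, 0.0], [0.191, -0.982, -0.0], [0.0, 0.0, -1.0]]
contact_force: [-0.6, 1.1, 0.5]
finger_gap: 0.0443
gripper_force: 0.0
```

{"op": "play_rows", "data": {"steps": [{"travel": [0, 0, 0], "turn": 0}, {"travel": [0, 0, 0], "turn": 0}, {"travel": [0, 0, 0], "turn": 0}, {"travel": [0, 0, 0], "turn": 0}, {"travel": [0, 0, 0], "turn": 0}, {"travel": [0, 0, -0.01], "turn": 0}, {"travel": [0, 0, -0.04], "turn": 0}, {"travel": [0, 0, -0.07], "turn": 0}], "fingers": 0}}

```text
time_s: 30.55
tool_pos: [0.6584, -0.1348, 0.0846]
ee_rot: [[0.982, 0.191, -0.0], [0.191, -0.982, 0.0], [-0.0, -0.0, -1.0]]
contact_force: [-0.6, 0.4, -0.3]
finger_gap: 0.0209
gripper_force: 15.0
```

```bash
python3 d.py .4869,-.0354,.07,10.9
```

```text
t 30.55 pos [ 0.6584 -0.1348  0.0846] psi 11.0 gap 0.0209 F 15.0 force [-0.6  0.4 -0.3]
.4869,-.0354,.07,10.9 travel mm [-149.4 -130.3   14.7] turn 0.1
```

Body clearance to the bottle would be slim at this yaw, so I add a turn of −42° on the way.

{"op": "play_rows", "data": {"steps": [{"travel": [-0.015, -0.013, 0], "turn": -6}, {"travel": [-0.045, -0.04, 0], "turn": -12}, {"travel": [-0.08, -0.07, 0], "turn": -20}, {"travel": [-0.11, -0.096, 0], "turn": -28}, {"travel": [-0.135, -0.118, 0.005], "turn": -36}, {"travel": [-0.149, -0.13, 0.01], "turn": -42}, {"travel": [-0.149, -0.13, 0.015], "turn": -42}, {"travel": [-0.149, -0.13, 0.015], "turn": -42}]}}

```text
time_s: 31.55
tool_pos: [0.4885, -0.0362, 0.0686]
ee_rot: [[0.604, 0.797, 0.001], [0.797, -0.604, -0.0], [0.0, 0.001, -1.0]]
contact_force: [0.5, -0.8, -0.9]
finger_gap: 0.0209
gripper_force: 15.0
```

```bash
python3 d.py .4869,-.0354,.0185,52.9; python3 - <<'E'
from h import *
a=viewer.read_camera("scene")["image"][170:310,190:420]; cv2.imwrite("pics/s6.png",cv2.resize(a,None,fx=3,fy=3)[:,:,::-1])
E
```

```text
t 31.55 pos [ 0.4885 -0.0362  0.0686] psi 52.8 gap 0.0209 F 15.0 force [ 0.5 -0.8 -0.9]
.4869,-.0354,.0185,52.9 travel mm [-0.3 -1.8 50.1] turn -0.1
```

View pics/s6.png

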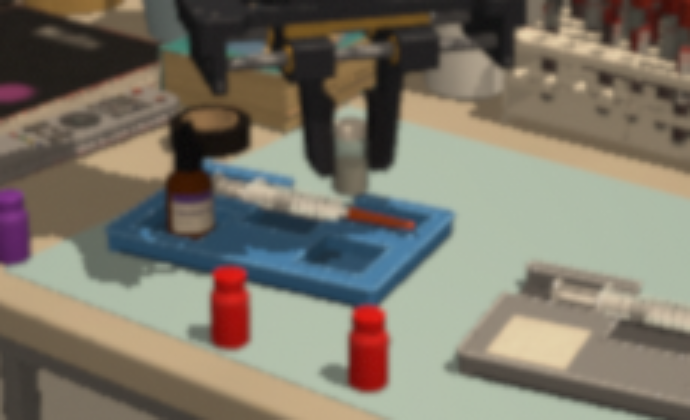

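The white vial is held upright (350,160), with its pocket below at (345,250). Lowering it.

{"op": "play_rows", "data": {"steps": [{"travel": [0, -0.002, 0.01], "turn": 0}, {"travel": [0, -0.002, 0.02], "turn": 0}, {"travel": [0, -0.002, 0.03], "turn": 0}, {"travel": [0, -0.002, 0.038], "turn": 0}, {"travel": [0, -0.002, 0.044], "turn": 0}, {"travel": [0, -0.002, 0.048], "turn": 0}, {"travel": [0, -0.002, 0.05], "turn": 0}, {"travel": [0, -0.002, 0.05], "turn": 0}]}}

```text
time_s: 32.6
tool_pos: [0.486, -0.0344, 0.0186]
ee_rot: [[0.602, 0.798, 0.0], [0.798, -0.602, -0.0], [0.0, 0.0, -1.0]]
contact_force: [-0.2, -0.8, -0.7]
finger_gap: 0.0209
gripper_force: 15.0
```

{"op": "play_rows", "data": {"steps": [{"travel": [0, 0, 0], "turn": 0}, {"travel": [0, 0, 0], "turn": 0}, {"travel": [0, 0, 0], "turn": 0}, {"travel": [0, 0, 0], "turn": 0}, {"travel": [0, 0, -0.01], "turn": 0}, {"travel": [0, 0, -0.04], "turn": 0}, {"travel": [0, 0, -0.09], "turn": 0}, {"travel": [0, 0, -0.15], "turn": 0}], "fingers": 0.45}}

```text
time_s: 33.6
tool_pos: [0.4852, -0.0344, 0.1702]
ee_rot: [[0.602, 0.799, -0.001], [0.799, -0.602, 0.0], [-0.001, -0.001, -1.0]]
contact_force: [1.3, -1.1, 0.5]
finger_gap: 0.0395
gripper_force: 0.0
```

```bash
python3 d.py .33,-.5,.2,20
```

```text
t 33.60 pos [ 0.4852 -0.0344  0.1702] psi 53.0 gap 0.0395 F 0.0 force [ 1.3 -1.1  0.5]
.33,-.5,.2,20 travel mm [-465.3  156.2  -29.7] turn 33.0
```

Retreating to clear the view, then a final check.

{"op": "play_rows", "data": {"steps": [{"travel": [-0.04, 0.013, -0.03], "turn": 0}, {"travel": [-0.09, 0.03, -0.04], "turn": 0}, {"travel": [-0.15, 0.05, -0.04], "turn": 0}, {"travel": [-0.21, 0.07, -0.04], "turn": 5}, {"travel": [-0.27, 0.09, -0.04], "turn": 10}, {"travel": [-0.33, 0.11, -0.04], "turn": 15}, {"travel": [-0.39, 0.13, -0.04], "turn": 20}, {"travel": [-0.45, 0.15, -0.04], "turn": 25}]}}

```text
time_s: 34.6
tool_pos: [0.3355, -0.4814, 0.2094]
ee_rot: [[0.884, 0.467, 0.001], [0.467, -0.884, -0.0], [0.001, 0.001, -1.0]]
contact_force: [0.4, 0.0, 0.8]
finger_gap: 0.0399
gripper_force: 0.0
```

```bash
python3 - <<'E'
from m import *
r=viewer.read_camera("top"); P=cloud(r)
a=cv2.resize(r["image"][140:310,190:480],None,fx=2.7,fy=2.7,interpolation=cv2.INTER_CUBIC); b=cv2.resize(viewer.read_camera("scene")["image"][190:330,130:530],(783,274))
cv2.imwrite("pics/f.png",np.vstack([a[:320],b])[:600,:,::-1])
for n,c,z in(("white",(.487,-.035),.038),("yellow",(.4916,-.288),.038),("bottle",(.4664,.0707),.06)): print(n,cap(P,c,z))
B=(501.2,22.4,190.9);G=(505.1,-230,191.7)
for n,t in(("orange_syringe",B),("blue_syringe",G)):
    s=syr(r,P,n); a=np.radians(t[2]); d=s[0]-t[:2]; print(n,s,"in tray",d@[np.cos(a),np.sin(a)],d@[-np.sin(a),np.cos(a)])
E
```

```text
white (array([ 0.48607159, -0.0357619 ,  0.04643194]), np.int64(62))
yellow (array([ 0.49246557, -0.2878035 ,  0.04603088]), np.int64(74))
bottle (array([0.46819478, 0.0684019 , 0.06644147]), np.int64(65))
orange_syringe (array([533.68843875,  28.31187411]), np.float32(100.42601), np.float64(139.36116167100067)) in tray -33.020213950484006 0.33819943021711335
blue_syringe (array([ 538.02255894, -223.0332991 ]), np.float32(101.88357), np.float64(133.75995724588938)) in tray -33.651279127652145 -0.14567574911313907
```

View pics/f.png

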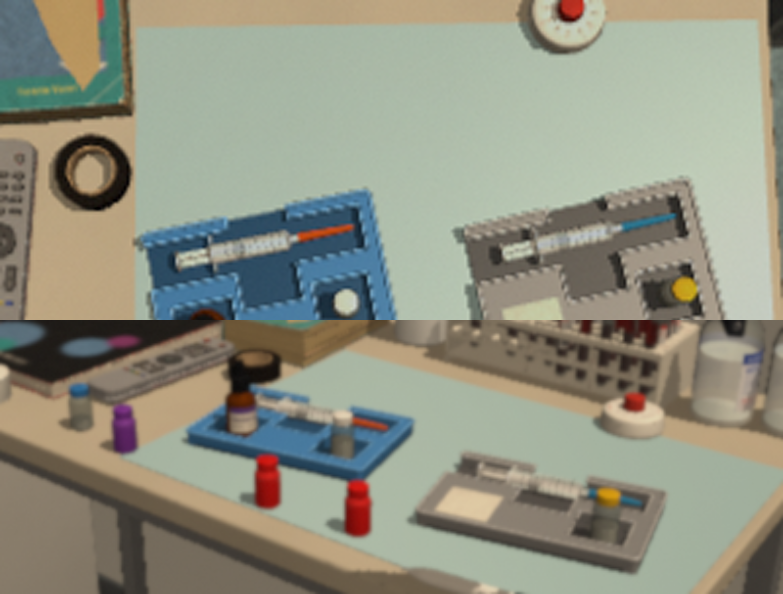

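The final picture shows both kits complete:
- **Blue tray:** white vial at (345,302), bottle at (240,415), and the orange-cover syringe flat in the trough.
- **Grey tray:** yellow vial at (685,290), and the blue-cover syringe flat in the trough.
- **Blue-capped vial:** untouched at (80,405).

```bash
python3 -c "
from station import manip
print(manip.close_job())"
```

```text
the job is handed in; nothing more can be done
None
```

Both kits are made up and the job is handed in at about 35 s of the 109 s allowed. The final check showed both vials and the bottle upright in their pockets, both syringes flat within 1 mm of mid-trough, and the blue-capped vial still standing in its place.

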